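# Set the short leg of the toaster stand and lock it again

## Robot

A 6-joint arm with a two-finger parallel gripper is mounted at the origin on the work surface. World frame = base frame: x ahead of the robot, y to its left, z up, the work surface at z = 0. Lengths are in mm, angles in degrees, forces in N, time in s.
With the tool pointing down it reaches from about 350 to 850 mm from the base axis. Payload 8.1 kg.
Tool frame: the origin (TCP) lies midway between the tips of the shut fingers; the grasp point (between the pads) lies 19 mm behind it (r.grasp_offset is the distance from the TCP to the grasp point, in mm); z points along the fingers, x is the direction in which the jaws open and shut, and the axes are right-handed (so a half turn about z gives the same grasp; the last joint's range is limited). The gripper opens to 85 mm and grips with 20 to 120 N. Pads are 22 mm wide; open, the fingers measure 114 mm over their backs; the gripper's body (76 mm by 85 mm) begins 54 mm behind the grasp point. The pads swing forward as they close: fully open they stand 13 mm farther back than shut.
Start: joints at [-72.502, 7.471, 85.268, -0, 87.261, -4.893], TCP at [228.577, -554.759, 203.192] pointing down, gripper open.
Joint ranges: [-169.43, 169.43], [-51.17, 129.36], [1.28, 143.12], [-76.62, 256.62], [0, 156.53], [-152.29, 152.29]. Speed limits (degrees/s): [136.94, 136.94, 159.86, 180, 180, 180].

## Interface

Orientations are given as [roll, pitch, yaw] about the fixed x, y, z axes, in that order (R = Rz(yaw) Ry(pitch) Rx(roll)).
In Python, from bench import r, optics, hand_in gives the robot as it stands.
- The arm moves only by the shell command python3 -m pendant 'ROWS' [FORCE]. ROWS is JSON, a list of rows, each a list of 5 numbers: the opening, from 0 (shut) to 1 (fully open), then the shift along the tool's x, y, z in mm, then the turn about the tool's z in degrees. A call has 1 to 10 rows; each row shifts and turns the commanded pose from where the row before left it, along the tool's axes as they then stand; what a row does not reach is not made up. A row lasts 1/10 s, in which the tool goes at most 50 mm and 8.59 degrees, less where a joint would pass 70% of its speed; a pose out of reach is approached as far as the arm can. A call with a gripper value outside its range is refused whole. The fingers move at their own pace and stop on an object; FORCE is the grip in N (left out, the last holds). Time passes only in rows, so rows that do not move let the fingers close. It gives the time, the measured TCP pose, the force and the opening at its end, in the units of the state.
- r.sense(): the state, without advancing time (a new reading comes with each control period).
- optics.snapshot(name): name is "scene" or "side" or "wrist"; returns (picture, depth): 384x512x3 uint8, blue, green, red; 384x512 float32, mm along the optical axis (not along the pixel's ray), 0 where there is no reading.
- optics.camera_params(name): a dict with "camera_matrix" (3x3 intrinsics, pixels), "eye" and "orientation" of the camera in the world. Camera axes: x right, y down, z forward; pixel columns grow to the right and rows downward; lengths in mm; the calibration is good to about 2 mm. A picture is of the moment at which its call begins: read the wrist's pose just before it. camera_params takes no time and is no camera call; for the wrist camera it gives the pose at the moment of the call.
- hand_in(): hands the job in, once; it reports no verdict.
Trained networks look in the newest picture that a camera, given by its name, has taken for a name from the list of things; names that differ only in an ending like _2 or _b are one class to them, and where a whole thing is asked for, a point or a joint stands for the part that bears it (a point fixed in the world has none). Each returns a list of dicts, best first, with "score" (0 to 1); they miss things now and then, are a little off and sometimes report something else, mostly with a low value. They report only what shows in the picture. A call takes as long as a camera call.
- optics.search_frame(camera, query): "at" ([x, y, z] in mm, in world coordinates, good to about 4 mm: the middle of the surface that is visible of it).
The state is a dict: "time": time; "joint_pos": joint angles; "qd": joint speeds; "joint_efforts": joint torques, N m; "tool_pos": TCP position; "tcp_rot": TCP orientation; "ft_force": force on the tool from outside, world axes, zero at the start; "wrist_torque": the same for the moment, N m; "finger_gap": finger opening in mm.
Only numpy, scipy, OpenCV 4.12 (cv2) and the standard library are available. Lean on these libraries where they do the work, as an engineer would, in place of code of your own. Each camera call takes 0.05 s, during which the arm holds its last target. There are 200 camera calls.

## Task

The toaster's stand rocks because the foot of its adjustable leg hangs clear of the small wooden pad below it. Swing the lock nut's lever anticlockwise until the leg is free, turn the leg's knob clockwise until the foot presses firmly on the pad without jacking up the stand, then swing the lever back clockwise and tighten it clearly harder than you found it, but without forcing it. Let go, and leave the cup, mug and jar alone.

Things in the scene. Friction and masses are not known exactly. Their poses are not given: they have to be found in the camera images.
- stand: low aluminium stand, fixed to the counter, platform 260 x 250 mm, top 62 mm high, with a white toaster on it (up to 240 mm high). Origin: on the counter, on the vertical axis of the adjustable leg. The platform lies 130 to 380 mm away along the stand's +y, the toaster from 200 mm on; z up. A lug 46 mm wide runs from the platform to a round boss (48 mm across, top 52 mm high) that carries leg and nut
- lock_nut: steel lock nut on the boss, about 34 mm across, with a lever: a 10 mm rod along the nut's +x, 61 mm above the counter, ending in an upright handle. Origin: on the leg's axis, 53 mm high; z up. Anticlockwise from above loosens: free after 0.1 to 0.2 rad, it turns on with even drag to a stop about 1.5 rad on. Turned back clockwise, it bites again just short of the angle at which it was found
- lever_handle (a point): on the lever's upright white round handle, 14 mm in diameter, 85 mm from the leg's axis, 56 to 106 mm above the counter; this point is at 87 mm. Push at the handle, across the lever: 3 N of drag when free (1 N more per 0.2 rad/s; none may show at rest); once the nut bites, 10 to 15 N per rad more. 3 N above the free drag is just tight, 4 to 7 N above it is right, over 9 N above it is forcing
- leg: the adjustable leg: steel quick-thread screw 13 mm thick with a white bar-shaped knob on top. Origin: on its axis, about counter level, falling 4 mm per rad turned clockwise (25 mm a turn). The knob's bar runs along the leg's x and is 12 mm thick along its y; z up
- knob_grip (a point): middle of the knob's bar: 46 mm long, 12 mm thick, 26 mm high (its top 13 mm above this point), about 121 mm above the counter. Clockwise from above lowers the leg. Free: 0.1 N m of drag (0.12 more per rad/s; none may show at rest); once the foot presses, 0.3 to 0.4 N m per rad more (0.004 per N of foot force). Grip it hard. 0.08 to 0.16 N m above free is right; let go, it eases back a little
- foot: black rubber swivel foot under the leg: a disc 44 mm across, 9 mm thick. Origin as the leg's; its underside is 18.5 mm above that. Below it lies a fixed wooden pad 70 mm square, some 8 to 16 mm high, not measured: the gap, about 2 to 11 mm, is closed by feel. Foot force climbs some 100 N per rad after touching, and eases back to about 40 N or less when let go. 12 N is firm; over 75 N jacks the stand up
- clamp_shoe: the part inside the boss that the nut presses on the screw; not visible and not to be touched. Its force on the leg is about 4 to 12 N as found, 0 when free; it climbs some 110 N per rad after the nut bites and eases back to about 35 N or less when the lever is let go. 24 N or more is tight, over 100 N is forced
- steel_cup: loose steel cup, 72 mm across, 75 mm high; origin under its centre; bystander
- mug: loose white mug, 80 mm across, 88 mm high; origin under its centre; bystander
- spice_jar: loose small glass jar, 44 mm across, 65 mm high; origin under its centre; bystander

How it is judged (in metres and radians):
On the way, in this order (a step that is already met when the one before it is completed fails the run):
1. the lock nut is loosened: its clamp no longer grips the leg (contact force between clamp_shoe and leg below 0.5 N), for 0.3 s.
2. with the nut still loose, the foot is pressed on the pad with more than 12 N (contact force between clamp_shoe and leg below 0.5 N and contact force between foot and anything else above 12 N), for 0.3 s.
At the end, for the whole second after the job is handed in: The nut clamps the leg with at least 24 N (firmer than found), the foot presses on the pad with 12 to 60 N, leg and nut are at rest and released, cup, mug and jar stand where they stood (within 30 mm) (contact force between clamp_shoe and leg above 24 N and contact force between foot and anything else between 12 and 60 N and angular speed of each of leg, lock_nut below 0.3 rad/s); the robot touches nothing.
It fails at once if the foot is driven onto the pad with more than 75 N, jacking up the stand (contact force between foot and anything else above 75 N).
It fails at once if the lock nut is forced: clamp above 100 N (contact force between clamp_shoe and leg above 100 N).
It fails at once if the cup, the mug or the jar is shifted by more than 30 mm or tipped (distance of any of steel_cup, mug, spice_jar from where it was at the start of the episode above 0.03 m or angle between any of steel_cup, mug, spice_jar's own z axis and vertical above 0.3 rad).
It also fails if it takes over 72 s, if anything falls off the work surface, if the arm or the gripper's body presses on something with over 40 N, if the wrist force passes 120 N, or if a joint passes its speed limit or range.

## Working session

There is one attempt and no reset: what is moved stays moved. The work goes in short steps, Python scripts to look and compute and a shell command to move; the robot and the scene stay as the last step left them, time stands still between calls to the robot, and variables do not carry over. Pictures are saved under pics/ and viewed, about 8 in all and at most 12, crops included, and the job is handed in when it is done.

```bash
ls; mkdir -p pics; cat > look.py <<'E'
import numpy as np, cv2
from bench import r, optics
def snap(cam,name):
    p,d=optics.snapshot(cam); cv2.imwrite(f'pics/{name}.png',p); return p,d
E
python3 - <<'E'
from look import *
s=r.sense(); print({k:np.round(v,2).tolist() for k,v in s.items()}, r.grasp_offset)
ims=[]
for c in ('scene','side','wrist'):
    p,d=optics.snapshot(c); ims.append(p)
    for q in ('lever_handle','knob_grip','lock_nut','foot','steel_cup','mug','spice_jar'):
        for o in optics.search_frame(c,q)[:2]: print(c,q,round(o['score'],2),np.round(o['at'],1))
    np.save(f'd_{c}.npy',d); cv2.imwrite(f'{c}.png',p)
a=cv2.hconcat([ims[0],ims[1]]); cv2.imwrite('pics/a.png',cv2.resize(a,(800,300),interpolation=cv2.INTER_AREA))
E
```

```text
pics
{'time': 0.0, 'joint_pos': [-72.5, 7.52, 85.33, -0.0, 87.26, -4.89], 'qd': [0.01, 0.06, -0.01, 0.04, -0.01, 0.02], 'joint_efforts': [0.0, -56.94, -50.05, -0.0, 0.01, -0.0], 'tool_pos': [228.38, -554.17, 202.11], 'tcp_rot': [-179.99, 0.11, -67.61], 'ft_force': [0.59, 0.64, -0.25], 'wrist_torque': [-0.02, 0.04, 0.01], 'finger_gap': 85.64} 18.700000000000003
scene lever_handle 0.72 [522.9 -22.6  66.7]
scene lever_handle 0.55 [ 570.7 -270.    46.5]
scene knob_grip 0.7 [542.7  14.  114.4]
scene knob_grip 0.21 [572.4 226.7 146. ]
scene lock_nut 0.77 [521.  -27.7  65.9]
scene foot 0.59 [553.9  10.   27. ]
scene steel_cup 0.96 [ 571.  -271.2   46.9]
scene spice_jar 0.8 [ 671.5 -140.9   55.2]
side lever_handle 0.9 [515.5 -36.9  68.4]
side knob_grip 0.67 [532.1   8.4 116.3]
side knob_grip 0.45 [540.   -0.9  29.7]
side lock_nut 0.6 [517.4 -34.5  65.6]
side foot 0.63 [539.1   1.1  25.6]
side steel_cup 0.89 [ 556.7 -269.7   43. ]
side mug 0.96 [ 431.2 -213.8   60.7]
side spice_jar 0.76 [ 651.9 -157.6   44.1]
side spice_jar 0.74 [516.6 -35.5  69.3]
```

View pics/a.png

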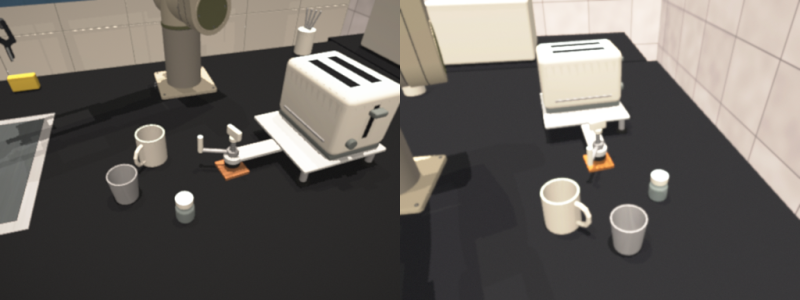

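```bash
cat > pc.py <<'E'
from look import *
from scipy.spatial.transform import Rotation as Ro
def cloud(cam,d,p=None):
    c=optics.camera_params(cam); K=np.array(c['camera_matrix']); R=np.array(c['orientation'])
    if R.shape!=(3,3): R=Ro.from_euler('xyz',R,degrees=True).as_matrix()
    v,u=np.nonzero(d>0); z=d[v,u]
    P=np.c_[(u-K[0,2])/K[0,0]*z,(v-K[1,2])/K[1,1]*z,z]@R.T+np.array(c['eye'])
    return P,u,v
E
python3 - <<'E'
from pc import *
for cam in('scene','side'):
    c=optics.camera_params(cam);print(cam,np.round(c['eye']),np.round(c['orientation'],2).tolist(),np.round(c['camera_matrix'][0],0))
    P,u,v=cloud(cam,np.load(f'd_{cam}.npy'))
    near=np.hypot(P[:,0]-545,P[:,1]-5)<130
    for lo,hi in((112,120),(120,128),(128,138),(98,110),(80,98),(63,78)):
        m=near&(P[:,2]>lo)&(P[:,2]<hi)
        if cam and m.sum()>3:
            Q=P[m]; Q=Q[np.hypot(Q[:,0]-545,Q[:,1]-5)<110]
            mm=Q[:,:2].mean(0); w,V=np.linalg.eigh(np.cov((Q[:,:2]-mm).T)); print(lo,hi,len(Q),mm.round(1),np.sqrt(w).round(1),np.degrees(np.arctan2(V[1,1],V[0,1])).round(1),Q.min(0).round(),Q.max(0).round())
E
```

```text
scene [1082. -203.  557.] [-129.61, 1.06, 75.55] [375.   0. 255.]
112 120 62 [541.1  15. ] [ 2.3 14.4] -155.4 [517.   5. 112.] [558.  30. 120.]
120 128 66 [540.7  15.3] [ 2.3 15.3] -155.6 [515.   5. 120.] [558.  29. 128.]
128 138 127 [538.1  16.6] [ 3.4 13.6] -160.2 [512.   6. 128.] [557.  28. 137.]
98 110 91 [526.7 -19.4] [ 3.5 41.1] 66.0 [499. -68.  99.] [552.  29. 110.]
80 98 95 [523.6 -25.2] [ 2.1 42.1] 69.8 [506. -68.  80.] [543.  24.  98.]
63 78 253 [528.1 -10.6] [ 5.6 33.8] 68.7 [505. -68.  63.] [551.  32.  78.]
side [ 454. -668.  513.] [-124.82, 0.54, -8.25] [393.   0. 260.]
112 120 75 [534.3  12. ] [ 1.6 13.7] -163.6 [513.   6. 112.] [557.  22. 120.]
120 128 76 [533.8  11.8] [ 1.8 14.4] -162.9 [512.   4. 120.] [557.  22. 128.]
128 138 118 [533.6  13.9] [ 3.1 13.3] -163.5 [512.   5. 128.] [557.  26. 136.]
98 110 102 [522.1 -20.7] [ 5.1 40.5] 67.8 [498. -71.  98.] [555.  21. 110.]
80 98 99 [516.2 -33.6] [ 3.8 42.2] 69.3 [498. -72.  80.] [539.  18.  98.]
63 78 207 [524.6 -12. ] [ 6.4 34.6] 69.7 [498. -70.  63.] [550.  31.  78.]
```

The knob and leg axis are near (535, 15). The lever points about −110° with its handle near (504, −66), and cup, mug and jar lie clear of it on the −y side. Next I move over it for a close look with the wrist camera.

```bash
python3 -m pendant '[[1,-29,-36,-6,0],[1,-29,-36,-6,0],[1,-29,-36,-6,0],[1,-29,-36,-6,0],[1,-29,-36,-6,0],[1,-29,-36,-6,0],[1,-29,-36,-6,0],[1,-29,-36,-6,0],[1,-29,-36,-6,0],[1,-29,-36,-6,0]]' 40
python3 -m pendant '[[1,-29,-36,0,0],[1,-29,-36,0,0],[1,0,0,0,-8],[1,0,0,0,-8],[1,0,0,0,-8],[1,0,0,0,-8],[1,0,0,0,-8],[1,0,0,0,-8],[1,0,0,0,0],[1,0,0,0,0]]'
cat > rel.py <<'E'
from pc import *
def rel(x,y,z,yaw):
    s=r.sense(); R=Ro.from_euler('xyz',s['tcp_rot'],degrees=True).as_matrix()
    d=R.T@(np.array([x,y,z])-s['tool_pos']); dy=(yaw-s['tcp_rot'][2]+180)%360-180
    print('rel xyz',d.round(1),'turn',round(-dy,1),'now',np.round(s['tool_pos'],1),np.round(s['tcp_rot'],1),'F',np.round(s['ft_force'],2),'M',np.round(s['wrist_torque'],3),'gap',round(s['finger_gap'],1),'t',round(s['time'],2))
E
python3 - <<'E'
from pc import *
s=r.sense(); print({k:np.round(v,2).tolist() for k,v in s.items()})
c=optics.camera_params('wrist'); print(c)
p,d=snap('wrist','w1'); np.save('d_wrist.npy',d)
for q in ('lever_handle','knob_grip','lock_nut','leg'):
    for o in optics.search_frame('wrist',q)[:2]: print(q,round(o['score'],2),np.round(o['at'],1))
P,u,v=cloud('wrist',d); 
for lo,hi in((128,140),(98,110),(64,70)):
    m=(P[:,2]>lo)&(P[:,2]<hi)&(np.hypot(P[:,0]-530,P[:,1]-5)<120); Q=P[m]
    if len(Q)>3:
        mm=Q[:,:2].mean(0); w,V=np.linalg.eigh(np.cov((Q[:,:2]-mm).T)); print(lo,hi,len(Q),mm.round(1),np.median(Q[:,2]).round(1),np.sqrt(w).round(1),np.degrees(np.arctan2(V[1,1],V[0,1])).round(1),Q.min(0).round(),Q.max(0).round(),u[m].mean().round(),v[m].mean().round())
E
```

```text
time: 2.2
tool_pos: [451.6, -147.7, 263.8]
tcp_rot: [-180.0, -0.0, -67.6]
ft_force: [1.0, -0.1, 0.6]
finger_gap: 85.2
time: 3.2
tool_pos: [495.4, -68.4, 263.2]
tcp_rot: [180.0, -0.0, -19.9]
ft_force: [0.4, -0.5, -0.4]
finger_gap: 85.3
{'time': 3.2, 'joint_pos': [-13.74, -9.15, 95.51, -0.0, 93.64, 6.11], 'qd': [-0.01, 0.01, -0.01, 0.01, -0.02, 0.24], 'joint_efforts': [0.02, -42.31, -50.67, 0.0, 0.0, -0.45], 'tool_pos': [495.43, -68.45, 263.25], 'tcp_rot': [180.0, -0.0, -19.85], 'ft_force': [0.44, -0.48, -0.39], 'wrist_torque': [-0.0, 0.05, 0.04], 'finger_gap': 85.33}
{'camera_matrix': array([[302.98774452,   0.        , 260.55049051],
       [  0.        , 302.98774452, 194.71352495],
       [  0.        ,   0.        ,   1.        ]]), 'eye': array([516.94519204,  -6.80417149, 433.97009919]), 'orientation': array([ 1.64879361e+02, -5.31952483e-03, -1.98493666e+01])}
lever_handle 0.77 [521.7 -30.6  64.7]
knob_grip 0.65 [531.  13. 131.]
lock_nut 0.88 [517.8 -30.   67.1]
leg 0.96 [534.5  19.1 135.7]
128 140 663 [533.6  17.7] 134.9 [ 3.4 12.9] -160.9 [511.   6. 128.] [556.  30. 137.] 269.0 81.0
98 110 213 [516.2 -30.3] 106.4 [ 4.7 40.5] 69.0 [498. -68.  98.] [543.  29. 110.] 268.0 133.0
64 70 478 [522.1 -14.8] 65.9 [ 5.  24.2] 68.1 [500. -59.  64.] [548.  33.  70.] 267.0 118.0
```

View pics/w1.png

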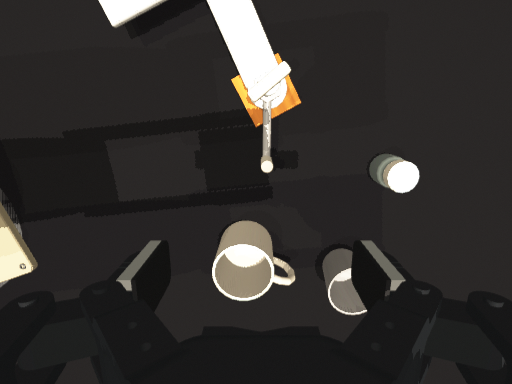

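```bash
python3 - <<'E'
from pc import *
P,u,v=cloud('wrist',np.load('d_wrist.npy'))
m=(P[:,2]>90)&(P[:,2]<112)&(np.hypot(P[:,0]-504,P[:,1]+62)<25); Q=P[m]; print(len(Q),np.median(Q,0).round(1),Q.min(0).round(1),Q.max(0).round(1))
for cam in('scene','side'):
    P,u,v=cloud(cam,np.load(f'd_{cam}.npy')); m=(P[:,2]>70)&(P[:,2]<112)&(np.hypot(P[:,0]-504,P[:,1]+62)<25); Q=P[m]; print(cam,len(Q),np.median(Q,0).round(1),Q.min(0).round(1),Q.max(0).round(1))
E
python3 -m pendant '[[1,6,-9,0,1],[1,0,0,38,0],[1,0,0,38,0],[1,0,0,38,0],[1,0,0,38,0],[1,0,0,38,0],[1,0,0,3,0],[1,0,0,0,0]]' 60
```

```text
136 [504.4 -60.7 105.6] [497.6 -68.1  90.5] [510.7 -54.9 107.4]
scene 116 [509.7 -62.7  91.3] [499.2 -68.4  70.1] [513.4 -55.  107.3]
side 132 [503.8 -67.2  90.4] [497.6 -71.6  70.1] [511.3 -58.  106.3]
time: 4.25
tool_pos: [503.4, -61.8, 69.9]
tcp_rot: [180.0, 0.1, -20.6]
ft_force: [0.0, 0.1, 0.8]
finger_gap: 85.3
```

```bash
python3 -m pendant '[[0.24,0,0,0,0],[0.24,0,0,0,0],[0.24,0,0,0,0],[0.24,0,0,0,0],[0.24,0,0,0,0],[0.24,0,0,0,0],[0.24,0,0,0,0],[0.24,0,0,0,0]]' 60
python3 - <<'E'
from rel import *
rel(504,-62,70,-21); p,d=snap('wrist','w2'); cv2.imwrite('pics/w2c.png',cv2.resize(p[60:384,120:400],None,fx=1.8,fy=1.8))
E
```

```text
time: 5.05
tool_pos: [504.0, -61.9, 70.1]
tcp_rot: [180.0, 0.0, -20.6]
ft_force: [0.4, -0.6, 0.2]
finger_gap: 20.2
rel xyz [-0.   0.1  0.1] turn 0.4 now [504.  -61.9  70.1] [180.    0.  -20.6] F [ 0.38 -0.62  0.24] M [ 0.005  0.008 -0.014] gap 20.2 t 5.05
```

View pics/w2c.png

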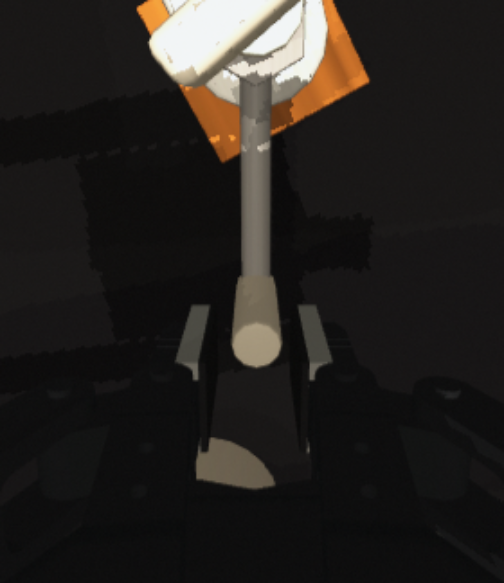

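```bash
python3 -m pendant '[[0.24,4.45,-0.12,0,-3],[0.24,4.45,-0.12,0,-3],[0.24,4.45,-0.12,0,-3],[0.24,4.45,-0.12,0,-3]]'
python3 -m pendant '[[0.24,4.45,-0.12,0,-3],[0.24,4.45,-0.12,0,-3],[0.24,4.45,-0.12,0,-3],[0.24,4.45,-0.12,0,-3],[0.24,4.45,-0.12,0,-3],[0.24,4.45,-0.12,0,-3]]'
python3 -m pendant '[[0.24,0,0,0,0],[0.24,0,0,0,0],[0.24,0,0,0,0]]'
python3 - <<'E'
from rel import *
rel(504,-62,70,-21); p,d=snap('wrist','w3'); cv2.imwrite('pics/w3c.png',cv2.resize(p[60:384,120:400],None,fx=1.8,fy=1.8))
P,u,v=cloud('wrist',d); m=(P[:,2]>128)&(P[:,2]<140)&(np.hypot(P[:,0]-534,P[:,1]-17)<35); Q=P[m]
mm=Q[:,:2].mean(0); w,V=np.linalg.eigh(np.cov((Q[:,:2]-mm).T)); print(len(Q),mm,np.sqrt(w),np.degrees(np.arctan2(V[1,1],V[0,1])))
E
```

```text
time: 5.5
tool_pos: [520.2, -66.2, 69.8]
tcp_rot: [-180.0, 0.2, -8.5]
ft_force: [-6.6, 0.7, 4.0]
finger_gap: 20.7
time: 6.1
tool_pos: [546.8, -66.5, 69.8]
tcp_rot: [-180.0, 0.2, 9.5]
ft_force: [-6.2, -1.9, 4.3]
finger_gap: 20.6
time: 6.4
tool_pos: [547.8, -66.2, 70.1]
tcp_rot: [-180.0, 0.0, 9.3]
ft_force: [-0.4, -0.6, 0.9]
finger_gap: 20.6
rel xyz [-42.5 -11.3   0.1] turn 30.3 now [547.8 -66.2  70.1] [-180.     0.     9.3] F [-0.37 -0.6   0.9 ] M [-0.079  0.077  0.039] gap 20.6 t 6.4
5655 [534.0213084   17.28370678] [ 3.4313554  12.72058162] -160.95667492213366
```

View pics/w3c.png

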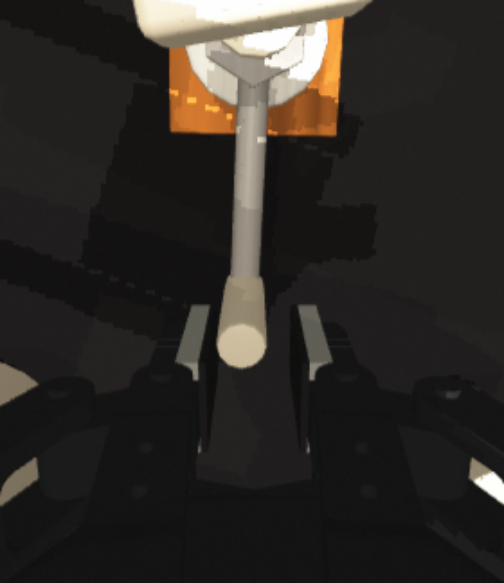

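```bash
python3 -m pendant '[[0.5,0,0,0,0],[0.6,0,0,0,0],[0.6,0,0,44,0]]' >/dev/null; echo stop
```

```text
stop
```

I mistyped that row: +44 along tool z is down, not up. I'm checking what it did before moving again.

```bash
python3 - <<'E'
from rel import *
rel(547.8,-66.2,200,9.3)
E
```

```text
rel xyz [  -4.2   -1.6 -167.4] turn 0.1 now [554.4 -67.5  32.7] [179.7  -0.7   9.4] F [ 1.79 -0.36  0.04] M [-0.008 -0.065 -0.009] gap 51.1 t 6.75
```

Force is near zero, so there was no hard contact. Now I go up, which is negative z.

```bash
python3 -m pendant '[[0.6,0,0,-44,0],[0.6,0,0,0,0]]'; python3 - <<'E'
from rel import *
rel(547.8,-66.2,200,9.3)
E
```

```text
time: 6.95
tool_pos: [549.1, -66.4, 71.6]
tcp_rot: [180.0, -0.0, 9.4]
ft_force: [1.0, -0.2, 1.7]
finger_gap: 51.6
rel xyz [  -1.1   -0.4 -128.4] turn 0.1 now [549.1 -66.4  71.6] [180.   -0.    9.4] F [ 0.95 -0.17  1.73] M [ 0.082 -0.061 -0.022] gap 51.6 t 6.95
```

```bash
python3 -m pendant '[[1,0,0,-44,0],[1,0,0,-44,0],[1,0,0,-44,0],[1,-1,-42,0,0],[1,0,-42.5,0,0],[1,0,0,0,-8.3],[1,0,0,0,-8.3],[1,0,0,0,-8.3],[1,0,0,0,-8.3],[1,0,0,0,-8.3]]'
python3 -m pendant '[[1,0,0,0,-8.3],[1,0,0,0,-8.3],[1,0,0,0,-8.3],[1,0,0,0,-8.3],[1,0,0,0,-8.3],[1,0,0,0,-8.3],[1,0,0,0,-8.3],[1,0,0,0,0]]' 
python3 - <<'E'
from rel import *
rel(534,17.4,101,109)
p,d=snap('wrist','w4')
P,u,v=cloud('wrist',d)
for lo,hi,c in((128,140,(534,17)),(90,112,(548,-66))):
    m=(P[:,2]>lo)&(P[:,2]<hi)&(np.hypot(P[:,0]-c[0],P[:,1]-c[1])<30); Q=P[m]
    if len(Q)<5: print(len(Q)); continue
    mm=Q[:,:2].mean(0); w,V=np.linalg.eigh(np.cov((Q[:,:2]-mm).T)); print(len(Q),mm,np.median(Q[:,2]),np.sqrt(w),np.degrees(np.arctan2(V[1,1],V[0,1])))
E
```

```text
time: 7.95
tool_pos: [533.5, 17.1, 202.9]
tcp_rot: [179.9, -0.1, 51.2]
ft_force: [-0.9, -0.2, 0.8]
finger_gap: 85.4
time: 8.75
tool_pos: [533.4, 17.0, 202.8]
tcp_rot: [179.9, 0.0, 109.1]
ft_force: [-0.0, 0.3, -0.7]
finger_gap: 85.4
rel xyz [  0.2   0.5 101.8] turn 0.1 now [533.4  17.  202.8] [179.9   0.  109.1] F [-0.02  0.29 -0.74] M [-0.001 -0.01  -0.024] gap 85.4 t 8.75
801 [532.26272799  16.94760911] 134.9295050793306 [ 3.48456504 13.08960148] -161.13340007180622
250 [541.34414151 -65.75648646] 105.18619663614683 [3.57234194 3.66412823] 155.78646714889305
```

View pics/w4.png

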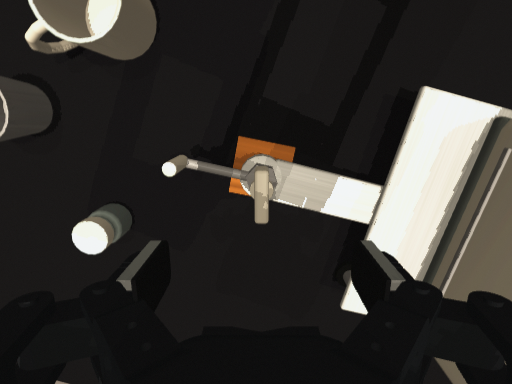

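```bash
python3 -m pendant '[[1,0,0,34,0],[1,0,0,34,0],[1,0,0,33.5,0],[0.1,0,0,0,0],[0,0,0,0,0],[0,0,0,0,0],[0,0,0,0,0],[0,0,0,0,0],[0,0,0,0,0],[0,0,0,0,0]]' 110
python3 -m pendant '[[0,0,0,0,0],[0,0,0,0,0]]'
python3 - <<'E'
from rel import *
rel(533.5,17.2,101,109)
E
```

```text
time: 9.8
tool_pos: [534.3, 17.6, 102.9]
tcp_rot: [179.8, -0.0, 109.0]
ft_force: [-3.1, 3.5, 9.1]
finger_gap: 7.1
time: 10.0
tool_pos: [534.3, 17.6, 102.9]
tcp_rot: [179.8, -0.0, 109.0]
ft_force: [-2.0, 3.0, 8.0]
finger_gap: 7.2
rel xyz [-0.2 -0.9  1.9] turn -0.0 now [534.3  17.6 102.9] [179.8  -0.  109. ] F [-1.98  3.03  8.05] M [0.636 0.549 0.009] gap 7.2 t 10.0
```

```bash
python3 - <<'E'
from rel import *
a,_=optics.snapshot('wrist'); b,_=optics.snapshot('side')
a=cv2.resize(a[150:350,160:360],(400,400)); b=cv2.resize(b[100:230,190:320],(400,400),interpolation=cv2.INTER_CUBIC); cv2.imwrite('pics/k1.png',cv2.hconcat([a,b]))
E
```

```text
(no output)
```

View pics/k1.png

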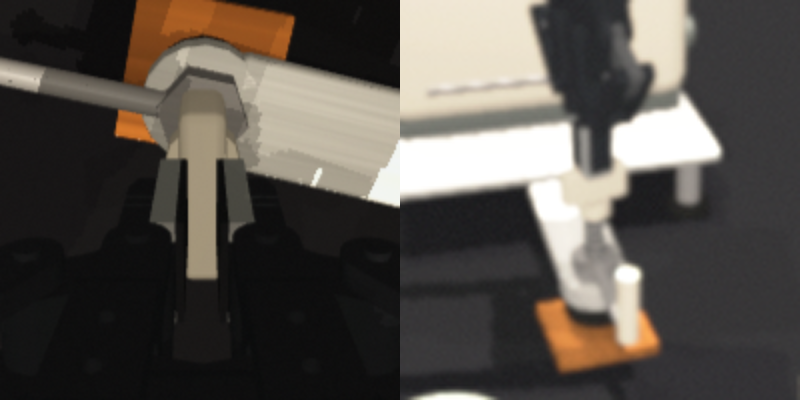

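```bash
cat > q.py <<'E'
from bench import r
import numpy as np
s=r.sense(); print('yaw',round(s['tcp_rot'][2],1),'z',round(s['tool_pos'][2],1),'F',np.round(s['ft_force'],1),'M',np.round(s['wrist_torque'],3),'gap',round(s['finger_gap'],1),'t',round(s['time'],2))
E
for i in 1; do
python3 -m pendant '[[0,0,0,0.3,4],[0,0,0,0.3,4],[0,0,0,0.3,4],[0,0,0,0.3,4]]' >/dev/null; python3 q.py
python3 -m pendant '[[0,0,0,0.3,4],[0,0,0,0.3,4],[0,0,0,0.3,4]]' >/dev/null; python3 q.py
done
```

```text
yaw 92.8 z 101.8 F [-3.6  4.   9.6] M [0.705 0.604 0.154] gap 7.1 t 10.5
yaw 80.8 z 101.0 F [-5.4  4.7 10.2] M [0.761 0.648 0.17 ] gap 7.0 t 10.8
```

```bash

python3 -m pendant '[[0,0,0,0.25,4],[0,0,0,0.25,4],[0,0,0,0.25,4]]' >/dev/null; python3 q.py
python3 -m pendant '[[0,0,0,0.25,4],[0,0,0,0.25,4],[0,0,0,0.25,4]]' >/dev/null; python3 q.py
```

```text
yaw 68.8 z 100.2 F [-2.6  4.   9.2] M [0.793 0.565 0.135] gap 6.7 t 11.1
yaw 56.8 z 99.3 F [-3.   4.2  9.3] M [0.874 0.477 0.152] gap 7.1 t 11.4
```

```bash

python3 -m pendant '[[0,0,0,0.25,4],[0,0,0,0.25,4],[0,0,0,0.25,4]]' >/dev/null; python3 q.py
python3 -m pendant '[[0,0,0,0.25,4],[0,0,0,0.25,4]]' >/dev/null; python3 q.py
```

```text
yaw 44.9 z 98.5 F [-2.8  6.3  8.1] M [0.902 0.405 0.135] gap 7.3 t 11.7
yaw 36.8 z 98.0 F [-0.5  6.3  7.6] M [0.919 0.322 0.16 ] gap 6.9 t 11.9
```

```bash

python3 -m pendant '[[0,0,0,0.25,4],[0,0,0,0.25,4],[0,0,0,0.25,4]]' >/dev/null; python3 q.py
```

```text
yaw 24.8 z 97.1 F [-0.3  6.   6.4] M [1.037 0.175 0.14 ] gap 7.2 t 12.2
```

```bash

python3 -m pendant '[[0,0,0,0.25,4],[0,0,0,0.25,4],[0,0,0,0.25,4]]' >/dev/null; python3 q.py
```

```text
yaw 12.8 z 96.3 F [0.3 5.6 5.5] M [1.002 0.062 0.221] gap 6.8 t 12.5
```

```bash

python3 -m pendant '[[0,0,0,0.25,4],[0,0,0,0.25,4],[0,0,0,0.25,4]]' >/dev/null; python3 q.py
```

```text
yaw 0.9 z 95.5 F [0.8 5.5 4.6] M [ 1.052 -0.082  0.145] gap 7.3 t 12.8
```

```bash

python3 -m pendant '[[0,0,0,0.25,4],[0,0,0,0.25,4],[0,0,0,0.25,4]]' >/dev/null; python3 q.py
```

```text
yaw -11.2 z 94.7 F [1.7 6.9 2.8] M [ 1.039 -0.259  0.152] gap 7.0 t 13.1
```

```bash

python3 -m pendant '[[0,0,0,0.25,4],[0,0,0,0.25,4]]' >/dev/null; python3 q.py;python3 -m pendant '[[0,0,0,0.25,4]]' >/dev/null; python3 q.py
```

```text
yaw -19.2 z 94.1 F [2.4 5.2 2.4] M [ 0.974 -0.418  0.138] gap 6.9 t 13.3
yaw -23.1 z 93.9 F [2.8 5.4 3.2] M [ 1.048 -0.376  0.187] gap 7.1 t 13.4
```

```bash

python3 -m pendant '[[0,0,0,0.25,4],[0,0,0,0.25,4]]' >/dev/null; python3 q.py;python3 -m pendant '[[0,0,0,0.25,4]]' >/dev/null; python3 q.py
```

```text
yaw -31.2 z 93.3 F [4.1 5.9 1.9] M [ 0.941 -0.467  0.192] gap 7.1 t 13.6
yaw -35.2 z 93.0 F [3.1 5.  2.3] M [ 0.944 -0.437  0.156] gap 7.0 t 13.7
```

```bash

python3 -m pendant '[[0,0,0,0.25,4],[0,0,0,0.25,4]]' >/dev/null; python3 q.py;python3 -m pendant '[[0,0,0,0.25,4]]' >/dev/null; python3 q.py
python3 - <<'E'
from rel import *
a,_=optics.snapshot('wrist'); b,_=optics.snapshot('side'); c,_=optics.snapshot('scene')
a=cv2.resize(a[150:350,160:360],(266,266)); b=cv2.resize(b[100:230,190:320],(266,266),interpolation=cv2.INTER_CUBIC);c=cv2.resize(c[140:240,250:350],(266,266),interpolation=cv2.INTER_CUBIC); cv2.imwrite('pics/k2.png',cv2.hconcat([a,b,c]))
E
```

```text
yaw -43.2 z 92.5 F [3.8 6.  0.5] M [ 0.921 -0.598  0.152] gap 6.8 t 13.9
yaw -47.2 z 92.2 F [4.  6.  0.5] M [ 0.917 -0.582  0.244] gap 7.1 t 14.0
```

View pics/k2.png

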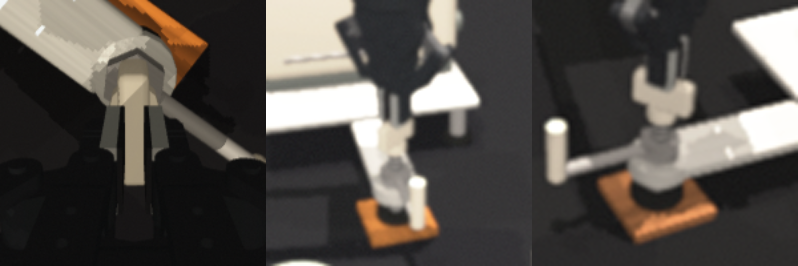

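The knob turned with the jaws and the foot is now almost on the pad. I continue in small steps.

```bash

python3 -m pendant '[[0,0,0,0.25,4]]' >/dev/null; python3 q.py;python3 -m pendant '[[0,0,0,0.25,4]]' >/dev/null; python3 q.py
```

```text
yaw -51.0 z 92.0 F [ 4.6  6.4 -0.1] M [ 0.884 -0.741  0.133] gap 7.0 t 14.25
yaw -55.1 z 91.7 F [3.4 4.2 0.5] M [ 0.853 -0.566  0.163] gap 7.2 t 14.35
```

```bash

python3 -m pendant '[[0,0,0,0.25,4]]' >/dev/null; python3 q.py;python3 -m pendant '[[0,0,0,0.25,4]]' >/dev/null; python3 q.py
```

```text
yaw -59.2 z 91.5 F [3.8 4.6 0.9] M [ 0.821 -0.673  0.194] gap 6.9 t 14.45
yaw -63.2 z 91.3 F [4.3 5.5 0.2] M [ 0.795 -0.621  0.292] gap 7.0 t 14.55
```

```bash

python3 -m pendant '[[0,0,0,0.25,4]]' >/dev/null; python3 q.py;python3 -m pendant '[[0,0,0,0.25,4]]' >/dev/null; python3 q.py
```

```text
yaw -67.2 z 91.1 F [3.1 5.3 1.2] M [ 0.807 -0.662  0.256] gap 7.1 t 14.65
yaw -71.2 z 90.8 F [3.4 5.3 1.1] M [ 0.824 -0.659  0.347] gap 6.8 t 14.75
```

```bash

python3 -m pendant '[[0,0,0,0.06,1]]' >/dev/null; python3 q.py;python3 -m pendant '[[0,0,0,0.06,1]]' >/dev/null; python3 q.py;python3 -m pendant '[[0,0,0,0.06,1]]' >/dev/null; python3 q.py;python3 -m pendant '[[0,0,0,0.06,1]]' >/dev/null; python3 q.py
```

```text
yaw -72.1 z 90.8 F [4.5 5.4 2.4] M [ 0.77  -0.646  0.215] gap 6.7 t 14.85
yaw -73.0 z 90.7 F [3.4 5.3 1.6] M [ 0.758 -0.583  0.188] gap 6.9 t 14.95
yaw -74.0 z 90.7 F [4.4 4.8 2.4] M [ 0.776 -0.637  0.274] gap 7.3 t 15.05
yaw -75.0 z 90.6 F [4.1 5.3 1.4] M [ 0.801 -0.602  0.188] gap 7.0 t 15.15
```

```bash

python3 -m pendant '[[0,0,0,0.06,1.5]]' >/dev/null; python3 q.py;python3 -m pendant '[[0,0,0,0.06,1.5]]' >/dev/null; python3 q.py;python3 -m pendant '[[0,0,0,0.06,1.5]]' >/dev/null; python3 q.py;python3 -m pendant '[[0,0,0,0.06,1.5]]' >/dev/null; python3 q.py;  python3 -m pendant '[[0,0,0,0,0],[0,0,0,0,0]]' >/dev/null; python3 q.py;  python3 -m pendant '[[0,0,0,0,0],[0,0,0,0,0]]' >/dev/null; python3 q.py
```

```text
yaw -76.5 z 90.5 F [4.  4.3 0.9] M [ 0.78  -0.635  0.196] gap 7.2 t 15.25
yaw -78.0 z 90.5 F [4.2 4.5 1.7] M [ 0.766 -0.704  0.306] gap 7.0 t 15.35
yaw -79.5 z 90.4 F [4.1 4.  1.5] M [ 0.688 -0.682  0.287] gap 6.8 t 15.45
yaw -81.0 z 90.3 F [4.3 5.1 0.3] M [ 0.764 -0.677  0.303] gap 7.0 t 15.55
yaw -81.0 z 90.3 F [4.5 3.7 0.5] M [ 0.755 -0.678  0.185] gap 7.2 t 15.75
yaw -81.0 z 90.3 F [4.1 4.5 0.7] M [ 0.782 -0.686  0.186] gap 7.2 t 15.95
```

```bash
python3 -m pendant '[[0.3,0,0,0,0],[0.6,0,0,0,0],[1,0,0,0,0],[1,0,0,0,0],[1,0,0,0,0],[1,0,0,-38,0],[1,0,0,-38,0],[1,0,0,-38,0],[1,0,0,0,0]]' 
python3 - <<'E'
from rel import *
P,u,v=cloud('wrist',optics.snapshot('wrist')[1])
for lo,hi,c,rad in((112,140,(534,17),35),(90,112,(542,-66),30)):
    m=(P[:,2]>lo)&(P[:,2]<hi)&(np.hypot(P[:,0]-c[0],P[:,1]-c[1])<rad); Q=P[m]
    if len(Q)<5: print(len(Q)); continue
    mm=Q[:,:2].mean(0); w,V=np.linalg.eigh(np.cov((Q[:,:2]-mm).T)); print(len(Q),mm,np.median(Q[:,2]),np.sqrt(w),np.degrees(np.arctan2(V[1,1],V[0,1])))
for c in ('scene','side'):
    P,u,v=cloud(c,optics.snapshot(c)[1]); m=(P[:,2]>75)&(P[:,2]<112)&(np.hypot(P[:,0]-542,P[:,1]+66)<20); print(c,np.median(P[m],0).round(1),m.sum())
rel(541.5,-66.5,203,3)
E
```

```text
time: 16.85
tool_pos: [536.7, 16.7, 209.6]
tcp_rot: [-179.4, -0.1, -81.0]
ft_force: [0.7, -0.3, 0.7]
finger_gap: 85.6
671 [533.67746687  18.03024599] 119.18813649135933 [ 3.40987965 13.10841631] -165.53698845805758
214 [543.0048826 -65.0613151] 102.23242539767648 [3.51890096 3.67331591] 45.63019476090303
scene [549.1 -68.8  93.9] 108
side [543.9 -71.6  93.4] 127
rel xyz [83.7  4.6 -0.9] turn -84.0 now [533.   16.9 202.2] [180.   0. -81.] F [-0.15 -0.56 -1.04] M [ 0.022 -0.024 -0.024] gap 85.6 t 17.0
```

```bash
python3 -m pendant '[[1,42,1,0,0],[1,42,1,0,0],[1,0,0,0,-8.5],[1,0,0,0,-8.5],[1,0,0,0,-8.5],[1,0,0,0,-8.5],[1,0,0,0,-8.5],[1,0,0,0,-8.5],[1,0,0,0,-8.5],[1,0,0,0,-8.5]]' 
python3 -m pendant '[[1,0,0,0,-8.5],[1,0,0,0,-8.5],[1,0,0,0,-2.7],[1,0,0,0,0],[1,0,0,0,0]]' 60
python3 - <<'E'
from rel import *
P,u,v=cloud('wrist',optics.snapshot('wrist')[1])
for lo,hi,c,rad in((112,140,(534,17),35),(90,112,(542,-66),30)):
    m=(P[:,2]>lo)&(P[:,2]<hi)&(np.hypot(P[:,0]-c[0],P[:,1]-c[1])<rad); Q=P[m]
    if len(Q)<5: print(len(Q)); continue
    mm=Q[:,:2].mean(0); w,V=np.linalg.eigh(np.cov((Q[:,:2]-mm).T)); print(len(Q),mm,np.median(Q[:,2]),np.sqrt(w),np.degrees(np.arctan2(V[1,1],V[0,1])))
rel(544,-66.6,70,6.7)
E
```

```text
time: 18.0
tool_pos: [543.0, -66.1, 200.1]
tcp_rot: [180.0, 0.2, -12.7]
ft_force: [0.4, -0.7, 1.0]
finger_gap: 85.3
time: 18.5
tool_pos: [543.5, -66.2, 201.0]
tcp_rot: [-180.0, 0.1, 6.6]
ft_force: [0.6, -0.5, -0.4]
finger_gap: 85.4
948 [533.98491452  17.39247926] 122.66334264986126 [ 3.49070973 12.90630831] -165.39678812682155
216 [543.59524943 -65.15951415] 105.89471183302282 [3.48037892 3.70031511] 104.30568309632469
rel xyz [  0.5   0.5 131.4] turn -0.1 now [543.7 -66.2 201.4] [-1.8e+02  1.0e-01  6.6e+00] F [-0.11  0.45  0.71] M [-0.024  0.003 -0.045] gap 85.9 t 18.55
```

```bash
python3 -m pendant '[[1,0.5,0,44,0],[1,0,0,44,0],[1,0,0,43,0],[0.24,0,0,0,0],[0.24,0,0,0,0],[0.24,0,0,0,0],[0.24,0,0,0,0],[0.24,0,0,0,0],[0.24,0,0,0,0],[0.24,0,0,0,0]]' 60
python3 -m pendant '[[0.24,-4.45,-0.12,0,3],[0.24,-4.45,-0.12,0,3],[0.24,-4.45,-0.12,0,3],[0.24,-4.45,-0.12,0,3],[0.24,-4.45,-0.12,0,3]]'; python3 q.py
```

```text
time: 19.55
tool_pos: [545.2, -66.3, 72.3]
tcp_rot: [180.0, -0.0, 6.7]
ft_force: [-0.5, 0.1, -0.4]
finger_gap: 20.5
time: 20.05
tool_pos: [523.8, -66.0, 72.1]
tcp_rot: [-180.0, -0.2, -8.4]
ft_force: [5.4, -0.2, -2.6]
finger_gap: 20.3
yaw -8.4 z 72.1 F [ 5.4 -0.2 -2.6] M [-0.043 -0.918  0.017] gap 20.3 t 20.05
```

```bash
cat > t.py <<'E'
from bench import r
import numpy as np
s=r.sense(); y=np.radians(s['tcp_rot'][2]); f=s['ft_force']
print('yaw',round(s['tcp_rot'][2],1),'Ft',round(f[0]*np.cos(y)+f[1]*np.sin(y),2),'Fr',round(f[0]*np.sin(y)-f[1]*np.cos(y),2),np.round(s['tool_pos'],1),'My',round(float(np.hypot(*s['wrist_torque'][:2])),2),'t',round(s['time'],2))
E
python3 -m pendant '[[0.24,-2.97,-0.05,0,2],[0.24,-2.97,-0.05,0,2]]'>/dev/null; python3 t.py
python3 -m pendant '[[0.24,-2.97,-0.05,0,2]]'>/dev/null; python3 t.py
python3 -m pendant '[[0.24,-2.97,-0.05,0,2]]'>/dev/null; python3 t.py
python3 -m pendant '[[0.24,-2.97,-0.05,0,2]]'>/dev/null; python3 t.py
python3 -m pendant '[[0.24,-2.97,-0.05,0,2]]'>/dev/null; python3 t.py
```

```text
yaw -12.4 Ft 5.41 Fr -0.08 [517.8 -65.1  72.1] My 0.8 t 20.25
yaw -14.4 Ft 4.68 Fr -0.83 [514.9 -64.4  72.1] My 0.78 t 20.35
yaw -16.4 Ft 4.66 Fr -0.33 [512.1 -63.7  72.1] My 0.73 t 20.45
yaw -18.4 Ft 5.46 Fr -0.71 [509.2 -62.8  72.1] My 0.81 t 20.55
yaw -20.4 Ft 5.04 Fr -0.6 [506.4 -61.9  72.1] My 0.79 t 20.65
```

```bash

python3 -m pendant '[[0.24,-2.97,-0.05,0,2]]'>/dev/null; python3 t.py
python3 -m pendant '[[0.24,-2.97,-0.05,0,2]]'>/dev/null; python3 t.py
python3 -m pendant '[[0.24,-2.97,-0.05,0,2]]'>/dev/null; python3 t.py
python3 -m pendant '[[0.24,-2.97,-0.05,0,2]]'>/dev/null; python3 t.py
```

```text
yaw -22.4 Ft 4.78 Fr -0.54 [503.7 -60.9  72.1] My 0.95 t 20.75
yaw -24.4 Ft 6.36 Fr -0.77 [501.  -59.8  72.2] My 0.9 t 20.85
yaw -26.4 Ft 5.72 Fr 0.4 [498.4 -58.6  72.2] My 1.07 t 20.95
yaw -28.4 Ft 7.03 Fr -0.17 [495.8 -57.3  72.2] My 1.11 t 21.05
```

```bash

python3 -m pendant '[[0.24,-2.97,-0.05,0,2]]'>/dev/null; python3 t.py
python3 -m pendant '[[0.24,-2.97,-0.05,0,2]]'>/dev/null; python3 t.py
python3 -m pendant '[[0.24,-2.97,-0.05,0,2]]'>/dev/null; python3 t.py
```

```text
yaw -30.4 Ft 7.15 Fr 0.2 [493.3 -55.9  72.2] My 1.14 t 21.15
yaw -32.4 Ft 8.24 Fr 0.22 [490.9 -54.4  72.2] My 1.29 t 21.25
yaw -34.4 Ft 8.92 Fr -0.94 [488.4 -53.   72.2] My 1.41 t 21.35
```

```bash

python3 -m pendant '[[0.24,-2.97,-0.05,0,2]]'>/dev/null; python3 t.py
python3 -m pendant '[[0.24,-2.97,-0.05,0,2]]'>/dev/null; python3 t.py
python3 -m pendant '[[0.24,-2.97,-0.05,0,2]]'>/dev/null; python3 t.py
python3 -m pendant '[[0.24,-2.97,-0.05,0,2]]'>/dev/null; python3 t.py
```

```text
yaw -36.4 Ft 8.72 Fr -0.75 [486.1 -51.3  72.3] My 1.48 t 21.45
yaw -38.4 Ft 9.34 Fr -0.87 [483.8 -49.6  72.3] My 1.55 t 21.55
yaw -40.4 Ft 10.15 Fr -0.02 [481.6 -47.9  72.3] My 1.66 t 21.65
yaw -42.4 Ft 10.53 Fr -1.18 [479.4 -46.   72.3] My 1.7 t 21.75
```

```bash

python3 -m pendant '[[0.24,-2.97,-0.05,0,2]]'>/dev/null; python3 t.py
python3 -m pendant '[[0.24,0,0,0,0],[0.24,0,0,0,0],[0.24,0,0,0,0]]'>/dev/null; python3 t.py
python3 -m pendant '[[0.24,1.5,0,0,0],[0.24,1.5,0,0,0],[0.24,0,0,0,0]]'>/dev/null; python3 t.py
python3 -m pendant '[[0.24,1,0,0,0],[0.24,0,0,0,0],[0.24,0,0,0,0]]'>/dev/null; python3 t.py
```

```text
yaw -44.4 Ft 10.68 Fr -0.36 [477.2 -44.1  72.3] My 1.81 t 21.85
yaw -44.3 Ft 7.05 Fr -0.69 [476.7 -43.8  72.2] My 1.22 t 22.15
yaw -44.3 Ft 3.6 Fr 0.34 [478.2 -45.   72. ] My 0.58 t 22.45
yaw -44.3 Ft 3.77 Fr -1.3 [478.7 -45.5  71.9] My 0.62 t 22.75
```

```bash

python3 -m pendant '[[0.24,1,0,0,0],[0.24,0,0,0,0],[0.24,0,0,0,0]]'>/dev/null; python3 t.py
python3 -m pendant '[[0.24,1,0,0,0],[0.24,0,0,0,0],[0.24,0,0,0,0]]'>/dev/null; python3 t.py
python3 -m pendant '[[0.24,1,0,0,0],[0.24,0,0,0,0],[0.24,0,0,0,0]]'>/dev/null; python3 t.py
python3 -m pendant '[[0.24,1,0,0,0],[0.24,0,0,0,0],[0.24,0,0,0,0]]'>/dev/null; python3 t.py
python3 -m pendant '[[0.24,1,0,0,0],[0.24,0,0,0,0],[0.24,0,0,0,0]]'>/dev/null; python3 t.py
```

```text
yaw -44.3 Ft 2.58 Fr -1.14 [479.1 -46.2  71.6] My 0.51 t 23.05
yaw -44.3 Ft 1.78 Fr -0.75 [479.7 -46.9  71.5] My 0.46 t 23.35
yaw -44.3 Ft 2.32 Fr -0.67 [480.4 -47.6  71.5] My 0.39 t 23.65
yaw -44.3 Ft 1.4 Fr -1.43 [481.1 -48.3  71.5] My 0.35 t 23.95
yaw -44.3 Ft 1.79 Fr 0.14 [481.9 -49.   71.6] My 0.26 t 24.25
```

```bash

python3 -m pendant '[[0.24,1,0,0,0],[0.24,0,0,0,0],[0.24,0,0,0,0]]'>/dev/null; python3 t.py
python3 -m pendant '[[0.24,1,0,0,0],[0.24,0,0,0,0],[0.24,0,0,0,0]]'>/dev/null; python3 t.py
python3 -m pendant '[[0.24,1,0,0,0],[0.24,0,0,0,0],[0.24,0,0,0,0]]'>/dev/null; python3 t.py
python3 -m pendant '[[0.24,1,0,0,0],[0.24,0,0,0,0],[0.24,0,0,0,0]]'>/dev/null; python3 t.py
python3 -m pendant '[[0.24,1,0,0,0],[0.24,0,0,0,0],[0.24,0,0,0,0]]'>/dev/null; python3 t.py
```

```text
yaw -44.3 Ft 1.5 Fr -0.17 [482.6 -49.7  71.6] My 0.28 t 24.55
yaw -44.3 Ft 0.86 Fr -0.72 [483.3 -50.4  71.6] My 0.27 t 24.85
yaw -44.3 Ft 1.57 Fr -0.67 [484.1 -51.1  71.6] My 0.19 t 25.15
yaw -44.3 Ft -0.56 Fr 0.47 [484.8 -51.8  71.6] My 0.13 t 25.45
yaw -44.3 Ft 0.75 Fr -0.12 [485.5 -52.5  71.6] My 0.14 t 25.75
```

```bash

python3 -m pendant '[[0.24,1,0,0,0],[0.45,0,0,0,0],[0.6,0,0,0,0],[0.6,0,0,0,0],[0.6,0,0,-43,0],[1,0,0,-43,0],[1,0,0,-43,0],[1,0,0,0,0],[1,0,0,0,0]]'; python3 t.py
python3 - <<'E'
from rel import *
p,d=snap('wrist','w9'); P,u,v=cloud('wrist',d)
for lo,hi,c,rad in((112,140,(534,17),35),(90,112,(482,-48),30),(64,70,(508,-15),35)):
    m=(P[:,2]>lo)&(P[:,2]<hi)&(np.hypot(P[:,0]-c[0],P[:,1]-c[1])<rad); Q=P[m]
    if len(Q)<5: print(len(Q)); continue
    mm=Q[:,:2].mean(0); w,V=np.linalg.eigh(np.cov((Q[:,:2]-mm).T)); print(len(Q),mm,np.median(Q[:,2]),np.sqrt(w),np.degrees(np.arctan2(V[1,1],V[0,1])), 'dir from axis',np.degrees(np.arctan2(mm[1]-17.4,mm[0]-533.9)))
rel(480,-48,200,-40)
for q in('steel_cup','mug','spice_jar'):
    for c in('scene','side'):
        optics.snapshot(c)
        for o in optics.search_frame(c,q)[:1]: print(c,q,round(o['score'],2),np.round(o['at'],1))
E
```

```text
time: 26.65
tool_pos: [487.2, -53.3, 202.1]
tcp_rot: [-179.9, -0.2, -44.3]
ft_force: [-0.1, 0.0, -0.7]
finger_gap: 85.5
yaw -44.3 Ft -0.07 Fr 0.01 [487.2 -53.3 202.1] My 0.02 t 26.65
935 [532.9436795   17.73744026] 120.42921804821412 [ 3.46688384 12.86816265] -165.2829269294226 dir from axis 160.56447391185813
214 [489.41399226 -53.76396497] 103.71435897734236 [3.53909357 3.6992157 ] -137.77470341071958 dir from axis -122.01032130036208
265 [516.27366736 -10.45449457] 64.83540732084731 [ 3.04286674 21.16186364] 56.01162743455526 dir from axis -122.32564103591649
rel xyz [-7.9  0.6  0.4] turn -4.3 now [486.1 -53.1 200.4] [-180.    -0.   -44.3] F [-0.56 -0.23 -1.39] M [-0.03  0.03 -0.  ] gap 85.1 t 26.7
scene steel_cup 0.97 [ 570.7 -268.8   48.1]
side steel_cup 0.88 [ 556.7 -270.9   46.9]
scene mug 0.94 [ 462.3 -187.7   58.2]
side mug 0.64 [ 432.5 -214.2   58.4]
scene spice_jar 0.92 [ 670.4 -140.9   56.2]
side spice_jar 0.87 [ 652.3 -154.6   39.8]
```

View pics/w9.png

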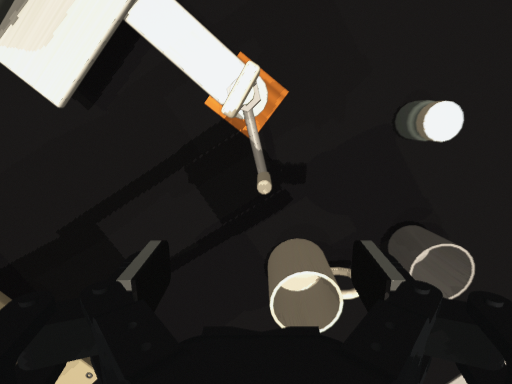

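The lever now rests at about −122°. It was found at −110.6°, and on the way back it bit at about −108.5°. I estimate about 26 N of clamp, a thin margin over 24 N. I'm checking whether it creeps.

```bash
cat > ang.py <<'E'
from pc import *
def ang(n=3):
    A=[]
    for i in range(n):
        P,u,v=cloud('wrist',optics.snapshot('wrist')[1])
        m=(P[:,2]>62)&(P[:,2]<70)&(np.hypot(P[:,0]-510,P[:,1]+13)<32)&(np.hypot(P[:,0]-534,P[:,1]-17.4)>22); Q=P[m][:,:2]
        h=P[(P[:,2]>100)&(P[:,2]<110)&(np.hypot(P[:,0]-487,P[:,1]+54)<30)][:,:2].mean(0)
        c=Q.mean(0); w,V=np.linalg.eigh(np.cov((Q-c).T)); d=V[:,1]*np.sign(V[0,1])
        k=P[(P[:,2]>114)&(P[:,2]<140)&(np.hypot(P[:,0]-534,P[:,1]-17)<35)]; kc=k[:,:2].mean(0); w,V=np.linalg.eigh(np.cov((k[:,:2]-kc).T))
        A.append([np.degrees(np.arctan2(d[1],d[0])),np.degrees(np.arctan2(h[1]-17.4,h[0]-533.9)),*h,np.degrees(np.arctan2(V[1,1],V[0,1]))%180,np.median(k[:,2])])
    print(np.mean(A,0).round(2),'t',r.sense()['time'])
ang()
E
python3 ang.py; python3 -m pendant '[[1,0,0,0,0],[1,0,0,0,0],[1,0,0,0,0],[1,0,0,0,0],[1,0,0,0,0],[1,0,0,0,0],[1,0,0,0,0],[1,0,0,0,0],[1,0,0,0,0],[1,0,0,0,0]]' >/dev/null; python3 ang.py;  python3 -m pendant '[[1,0,0,0,0],[1,0,0,0,0],[1,0,0,0,0],[1,0,0,0,0],[1,0,0,0,0],[1,0,0,0,0],[1,0,0,0,0],[1,0,0,0,0],[1,0,0,0,0],[1,0,0,0,0]]' >/dev/null; python3 ang.py
```

```text
[  58.84 -120.86  490.86  -54.64   14.76  122.38] t 27.45
[  58.91 -120.83  490.86  -54.7    14.77  122.31] t 28.6
[  59.06 -120.83  490.87  -54.69   14.72  122.3 ] t 29.75
```

There is no creep, but the settled angle is −120.8°, only about 0.21 rad past the bite and so about 24 N. That is too marginal. I retighten a little more, to about 7 N above free, and let go at once instead of easing off slowly.

```bash

python3 -m pendant '[[1,4.5,-1.8,0,-6.7],[1,0,0,0,-6.8],[1,0,0,44,0],[1,0,0,44,0],[1,0,0,42,0],[0.24,0,0,0,0],[0.24,0,0,0,0],[0.24,0,0,0,0],[0.24,0,0,0,0],[0.24,0,0,0,0]]' 60
python3 -m pendant '[[0.24,0,0,0,0],[0.24,0,0,0,0]]'>/dev/null; python3 t.py
```

```text
time: 30.75
tool_pos: [492.3, -55.3, 72.8]
tcp_rot: [-179.9, -0.2, -30.8]
ft_force: [-1.0, 0.7, 1.2]
finger_gap: 20.3
yaw -30.8 Ft -0.22 Fr 0.36 [491.  -55.1  71.2] My 0.02 t 30.95
```

```bash

python3 -m pendant '[[0.24,-2.97,-0.05,0,2],[0.24,-2.97,-0.05,0,2],[0.24,-2.97,-0.05,0,2]]'>/dev/null; python3 t.py
python3 -m pendant '[[0.24,-2.97,-0.05,0,2],[0.24,-2.97,-0.05,0,2]]'>/dev/null; python3 t.py
python3 -m pendant '[[0.24,-2.97,-0.05,0,2]]'>/dev/null; python3 t.py
python3 -m pendant '[[0.24,-2.97,-0.05,0,2]]'>/dev/null; python3 t.py
```

```text
yaw -36.9 Ft 8.62 Fr -1.02 [484.8 -50.8  71.2] My 1.4 t 31.25
yaw -40.9 Ft 10.33 Fr -2.19 [480.3 -47.3  71.2] My 1.64 t 31.45
yaw -42.9 Ft 9.98 Fr -2.2 [478.2 -45.4  71.2] My 1.75 t 31.55
yaw -44.9 Ft 10.67 Fr -0.92 [476.1 -43.5  71.2] My 1.82 t 31.65
```

```bash

python3 -m pendant '[[0.24,-2.97,-0.05,0,2]]'>/dev/null; python3 t.py
python3 -m pendant '[[0.24,-2.97,-0.05,0,2]]'>/dev/null; python3 t.py
python3 -m pendant '[[0.24,-2.97,-0.05,0,2]]'>/dev/null; python3 t.py
```

```text
yaw -46.9 Ft 11.59 Fr -2.71 [474.2 -41.5  71.3] My 1.94 t 31.75
yaw -48.9 Ft 12.59 Fr -2.93 [472.2 -39.4  71.3] My 2.06 t 31.85
yaw -50.9 Ft 13.06 Fr -3.3 [470.4 -37.3  71.3] My 2.12 t 31.95
```

```bash

python3 -m pendant '[[0.7,0,0,0,0],[0.7,0,0,0,0],[0.7,0,0,0,0],[0.7,0,0,0,0],[0.7,0,0,-43,0],[1,0,0,-43,0],[1,0,0,-43,0],[1,22.5,-2.3,0,-6.6],[1,0,0,0,0],[1,0,0,0,0]]'
python3 -m pendant '[[1,0,0,0,0],[1,0,0,0,0],[1,0,0,0,0]]'; python3 ang.py
python3 -m pendant '[[1,0,0,0,0],[1,0,0,0,0],[1,0,0,0,0],[1,0,0,0,0],[1,0,0,0,0]]'>/dev/null; python3 ang.py
```

```text
time: 32.95
tool_pos: [483.8, -51.6, 199.0]
tcp_rot: [180.0, 0.1, -44.3]
ft_force: [-0.7, 0.1, 0.3]
finger_gap: 85.5
time: 33.25
tool_pos: [483.7, -51.3, 199.0]
tcp_rot: [180.0, 0.1, -44.2]
ft_force: [-0.3, -0.3, 0.1]
finger_gap: 85.5
[  58.62 -121.36  490.2   -54.29   14.73  122.48] t 33.4
[  58.92 -121.08  490.6   -54.44   14.73  122.3 ] t 34.05
```

```bash
python3 - <<'E'
from bench import r, hand_in
print(hand_in()); print(r.sense()['time'])
E
```

```text
the job is handed in; nothing more can be done
None
the job is handed in; nothing more can be done
```

I finished the job and handed it in at about 34 s of 72. The one thing I'm unsure of is the final clamp force, which is only just above the 24 N needed. It can't be read directly.

**What I did**
- **Loosening:** I swung the lever about 26° anticlockwise until only the even free drag was left.
- **Foot:** I turned the knob 190° clockwise. The foot touched the pad after about 166°, and I stopped at about 0.15 N m above free and held there for 0.4 s.
- **Tightening:** I swung the lever back to about 6 N above free and let go. It eased back further than I wanted, so I tightened again to about 7.5–8 N. That is slightly over the 4–7 N guideline but under the 9 N forcing limit.

**Last checks**
- **Gripper:** it is open, about 95 mm above the handle, and touching nothing.
- **Knob:** it eased back about 6° when released and then stayed still. That suggests about 30 N on the foot, within the 12–60 N range.
- **Lever:** it rests about 10° beyond where I found it and about 13° past the bite. Using the stated 110 N per rad, that is roughly 24–26 N of clamp. The second, harder tightening settled at the same angle, so the nut's own drag seems to set it.
- **Cup, mug and jar:** I checked them before the second tightening. Cup and jar read within about 5 mm of the start in both cameras. The mug read within 2 mm in the side view; the scene camera had not found it at the start, so it has no comparison there.

**Slip:** while backing off the lever I once typed a downward move instead of up. The fingers went about 40 mm too low around the handle. The force read near zero afterwards and I saw no effect on the lever.

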